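# Move the tall power module from the T-track to the service cradle

### The job

Slide the tall power module along the T-track to the open end on its own side, lift it off there, and stand it upright on a clear bit of bench so that you can let go and change your grip. Then take it by its two long sides and set it fully home, upright, between the two end walls of the steel service cradle, and let go. Keep it upright throughout, and do not disturb the short module on the track or the other things on the bench.

Things in the scene. Friction and masses are not known exactly. Their poses are not given: they have to be found in the camera images.
- psu_center (a point): centre (half-way up) of the tall power module, the taller of two on the track: black box 60 long (x) x 44 wide (y) x 70 high, pale patch and vent stripes on top, on an aluminium T-foot 50 long: head 34 wide x 6 high at the bottom, stem 10 wide and 9 high. 85 mm high in all, 0.25 to 0.5 kg, stands stably on its foot. z up, x along the track; a half turn changes nothing.
- dimmer_center (a point): centre (half-way up) of the short module on the same track: same foot and footprint (60 x 44 mm, x along the track), a round dial on top, 58 mm high in all. Stays where it is. The gap between the two modules is at least 45 mm at the start; which is nearer which end varies.
- track: fixed aluminium T-track on the bench; origin at the centre of its underside, x along it, z up. 410 long, 56 wide, floor 5 mm thick on which the feet slide. Two lips (slot 15 wide, underside 13, top 18 mm above bench) over x -120 to +120 mm hold the feet captive, 2 mm play. Grey wiring ducts flank it full length (|y| 28 to 53 mm, 82 mm high), so fingers fit only at a module's end faces, from above.
- track_end_a (a point): lift-off place at the track's +x end, on its floor (5 mm above the bench), 160 mm from the track's middle, on its centre line; track axes. The lips are cut away here: a module comes straight up once its centre is 147 to 170 mm from the middle; at 170 mm its foot meets a low end stop, 16 mm above the bench.
- track_end_b (a point): the same lift-off place at the track's -x end
- cradle_seat (a point): middle of the floor of the fixed steel service cradle, 6 mm above the bench, where the module's foot rests; z up, x from end wall to end wall. Base 94 x 64 mm; end walls 50 wide, inner faces 66 apart, flared lips up to 86 mm above bench; two side strips 8 high, 42 apart guide the foot. The module goes in with its x along this x, either way round; its long sides stay open to fingers.
- psu: the tall power module itself, same axes; origin at the centre of the underside of its foot
- spray: upright can of cleaner, 56 mm across and 165 mm high, origin at the centre of its underside; bystander
- brick: black mains adapter lying on the bench, 110 (x) x 62 (y) x 36 mm high, with a grey socket block at its +x end reaching 60 mm from the middle; origin at the centre of its underside; bystander
- tester: grey box (audio tester) 105 (x) x 75 (y) x 42 mm high, a small knob on top up to 52 mm; origin at the centre of its underside; bystander
- cradle: the service cradle itself, same axes as its seat point; origin on the bench under its middle
There are look-alikes about, which are no part of the job. Leave any yellow look-alike of the psu alone.

How it is judged:
By the outcome, as a careful person would: the job done as asked, in the order asked, and still so for the second after the job is handed in, with the robot touching nothing.
It also fails if it takes over 64 s, if anything falls off the work surface, if the arm or the gripper's body presses on something with over 40 N, if the wrist force passes 120 N, or if a joint passes its speed limit or range.

### The arm

A 6-joint arm with a two-finger parallel gripper is mounted at the origin on the work surface. World frame = base frame: x ahead of the robot, y to its left, z up, the work surface at z = 0. Lengths are in mm, angles in rad, forces in N, time in s.
With the tool pointing down it reaches from about 350 to 925 mm from the base axis. Payload 6.4 kg.
Tool frame: the origin (TCP) lies where the fingers leave the gripper's body, on its centre line; the fingertips stand 97 mm ahead of it and the grasp point (between the pads) lies 78 mm ahead of it; y points along the fingers, x is the direction in which the jaws open and shut, and the axes are right-handed (so a half turn about y gives the same grasp; the last joint's range is limited). The gripper opens to 94 mm and grips with 3 to 60 N. Pads are 16 mm wide; open, the fingers measure 119 mm over their backs; the gripper's body (75 mm by 177 mm) begins 78 mm behind the grasp point.
Start: joints at [-1.46, 0.245, 1.558, -0, 1.339, -0.174], TCP at [182.632, -623.827, 302.655] pointing down, gripper open.
Joint ranges: [-3.13, 3.13], [-1.02, 2.26], [0.13, 2.54], [-0.95, 4.09], [0.21, 2.88], [-2.74, 2.74]. Speed limits (rad/s): [2.57, 2.57, 3.14, 3.14, 3.14, 3.14].

### API

Orientations are given as a unit quaternion [w, x, y, z].
In Python, from cell import readout, cams, manip gives the robot as it stands. The module is installed in compiled form; this text tells all that it offers.
- The arm moves only by the shell command python3 -m inch 'ROWS' [FORCE]. ROWS is JSON, a list of rows, each an object of numbers: "tx", "ty", "tz": the shift along the tool's x, y, z each as a share of 20 cm, from -1 to 1; "rx", "ry", "rz": the turn, a rotation vector about the tool's x, y, z each as a share of pi rad, from -1 to 1; "gripper": the opening, from -1 (shut) to 1 (fully open). A call has exactly 8 rows; each row is the pose to reach, as a shift and turn from the pose commanded when the call began, along the tool's axes at that moment, turning the shorter way round; what a row does not reach only later rows make up. A row lasts 1/12 s, in which the tool goes at most 41.7 mm and 7.16 degrees, less where a joint would pass 70% of its speed; a pose out of reach is approached as far as the arm can. A call with a number of a shift or a turn outside -1 to 1 is refused whole. A call with a gripper value outside its range is refused whole. The fingers move at their own pace and stop on an object; FORCE is the grip in N (left out, the last holds). Time passes only in rows, so rows that repeat a pose let the fingers close, or fill a call up. It gives the time, the measured TCP pose, the force and the opening at its end, in the units of the state.
- readout.get_state(): the state, without advancing time (a new reading comes with each control period).
- cams.camera(name): name is "side" or "top" or "wrist"; returns a dict with "pixels" (384x512x3 uint8, red, green, blue), "fovy" (degrees; the focal length in pixels is half the picture's height over the tangent of half this angle, whatever the lens; pixels are square), "cx", "cy" (the principal point, pixels), "R" (3x3) and "t" (3): a world point X has camera coordinates R X + t; the wrist camera has in their place "mount" (4x4, takes a point from camera to tool coordinates, whose origin is the TCP and whose axes are the tool frame's). Camera axes: x right, y down, z forward; pixel columns grow to the right and rows downward; lengths in mm; the calibration is good to about 2 mm. The wrist camera is an equidistant fisheye: a pixel r from the principal point sees the ray r / f radians off the axis. A picture is of the moment at which its call begins: read the wrist's pose just before it. There is no depth.
- manip.job_done(): hands the job in, once; it reports no verdict.
The state is a dict: "t": time; "q": joint angles; "qvel": joint speeds; "joint_torque": joint torques, N m; "eef_pos": TCP position; "orientation": TCP orientation; "wrist_force": force on the tool from outside, world axes, zero at the start; "wrist_torque": the same for the moment, N m; "gripper_width": finger opening in mm.
Only numpy, scipy, OpenCV 4.12 (cv2) and the standard library are available. Lean on these libraries where they do the work, as an engineer would, in place of code of your own. Each camera call takes 0.05 s, during which the arm holds its last target. There are 200 camera calls.

## Working session

There is one attempt and no reset: what is moved stays moved. The work goes in short steps, Python scripts to look and compute and a shell command to move; the robot and the scene stay as the last step left them, time stands still between calls to the robot, and variables do not carry over. Pictures are saved under pics/ and viewed, about 8 in all and at most 12, crops included, and the job is handed in when it is done.

```bash
mkdir -p pics; ls; python3 - <<'E'
from cell import readout,cams
import cv2,pickle
s=readout.get_state();print(s)
d={}
for n in("side","top","wrist"):
    c=cams.camera(n);d[n]=c
    cv2.imwrite(f"pics/{n}0.png",c["pixels"][:,:,::-1]);print(n,{k:v for k,v in c.items() if k!="pixels"})
d['s']=s
pickle.dump(d,open("d0.pkl","wb"))
import numpy as np
cv2.imwrite("pics/both0.png",cv2.resize(np.vstack([d["top"]["pixels"],d["side"]["pixels"]])[:,:,::-1],None,fx=.78,fy=.78))
t=d["top"]["pixels"][:,:,::-1]
cv2.imwrite("pics/top0x.png",cv2.resize(t,(800,600),interpolation=cv2.INTER_CUBIC))
E
```

```text
pics
{'t': 0.0, 'q': array([-1.46010000e+00,  2.45782702e-01,  1.55899002e+00, -1.38734965e-05,
        1.33868424e+00, -1.74106133e-01]), 'qvel': array([-0.00060342, -0.00144736, -0.00015053, -0.00104773,  0.00143886,
       -0.00127996]), 'joint_torque': array([ 1.55761463e-03, -4.15825474e+01, -3.14610350e+01,  6.84622396e-02,
        3.30975512e-02, -1.38682367e-04]), 'eef_pos': array([ 182.58248399, -623.40177959,  301.57815068]), 'orientation': array([ 0.56637704, -0.56542234,  0.42443227, -0.42352317]), 'wrist_force': array([ 0.47950589, -0.10768112, -0.52771578]), 'wrist_torque': array([-0.03893294, -0.06232526, -0.00556654]), 'gripper_width': 94.17186628208671}
side {'fovy': 54.34739622726336, 'cx': 256.209385534664, 'cy': 197.56632794511944, 'R': array([[-0.86906927, -0.49460374, -0.00925975],
       [-0.27927377,  0.50599074, -0.81607569],
       [ 0.40831943, -0.7066403 , -0.57787086]]), 't': array([499.95820536, 172.7315952 , 787.16815397])}
top {'fovy': 42.640861037858976, 'cx': 253.23968810096946, 'cy': 199.23168638403956, 'R': array([[ 0.01593851, -0.99984102, -0.00799403],
       [-0.991145  , -0.01474481, -0.1319628 ],
       [ 0.13182395,  0.01002653, -0.99122243]]), 't': array([  70.66831819,  524.53442165, 1227.60910191])}
wrist {'fovy': 65.70646984690485, 'cx': 257.9795367960882, 'cy': 186.60869642187825, 'mount': array([[ 9.99999993e-01, -5.33707655e-05,  1.05225179e-04,
        -5.94495109e-01],
       [-1.15981483e-04, -2.80950218e-01,  9.59722336e-01,
        -8.22930961e+01],
       [-2.16580788e-05, -9.59722341e-01, -2.80950223e-01,
         8.08031326e+01],
       [ 0.00000000e+00,  0.00000000e+00,  0.00000000e+00,
         1.00000000e+00]])}
```

View pics/top0x.png

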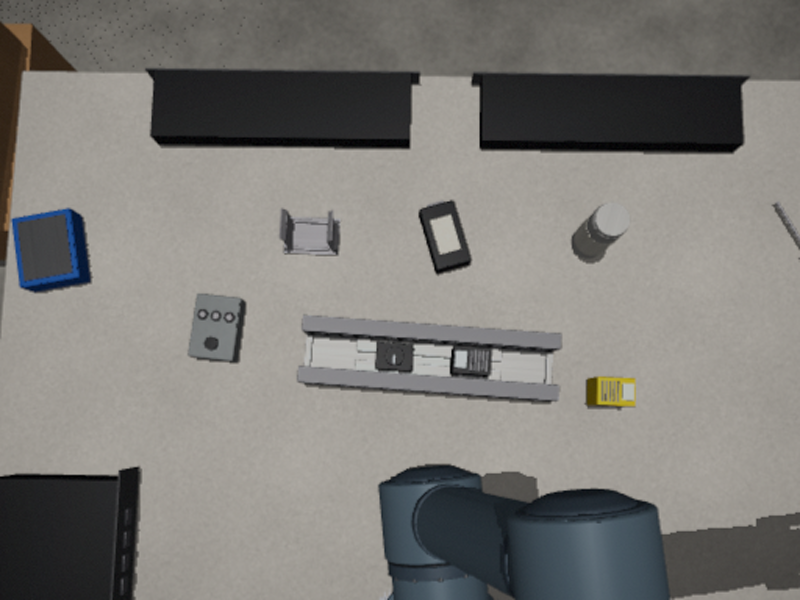

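View pics/side0.png

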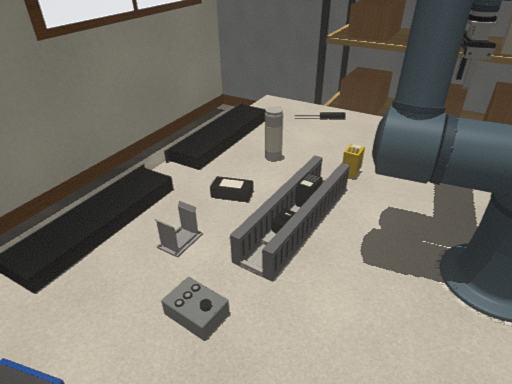

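Candidates for the psu (pixels in the enlarged top view) are the black module with a pale patch and vents on the track at (470,361), the dialled black module at (394,356), which is the dimmer, the yellow look-alike at (611,391), and the black mains adapter at (445,237). I choose (470,361). Its own end is the right-hand one. The cradle is at (310,234). A close crop follows to check the choice.

```bash
python3 - <<'E'
import pickle,cv2,numpy as np
d=pickle.load(open("d0.pkl","rb"))
t=d["top"]["pixels"][:,:,::-1];s=d["side"]["pixels"][:,:,::-1]
r=lambda im,x0,x1,y0,y1,k:cv2.resize(im[y0:y1,x0:x1],None,fx=k,fy=k,interpolation=cv2.INTER_CUBIC)
a=r(t,180,370,195,265,4)            #760x280
b=r(t,172,222,128,168,8)            #400x320
c=r(s,230,350,150,246,3)[:320]      #360x288
o=np.zeros((600,760,3),np.uint8);o[:280]=a;o[280:600,:400]=b;o[280:280+c.shape[0],400:760]=c
cv2.imwrite("pics/crop1.png",o)
E
```

```text
(no output)
```

View pics/crop1.png

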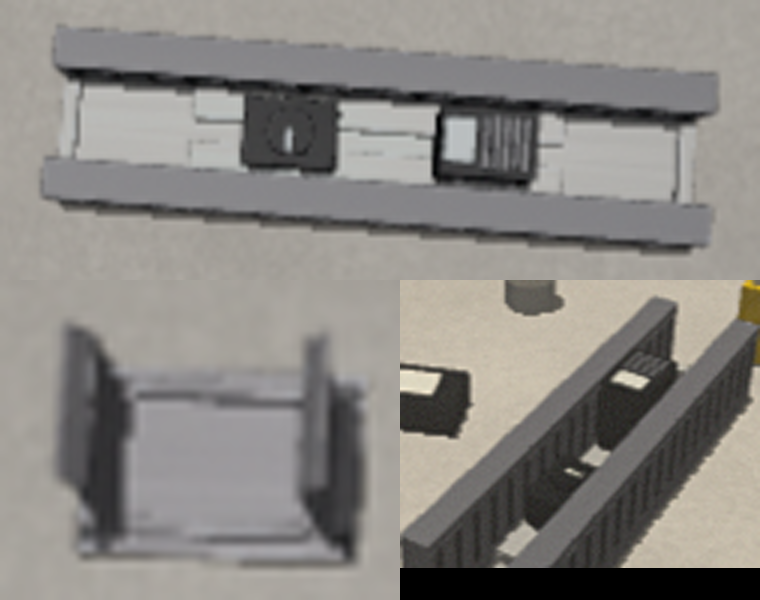

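The crop confirms it: the psu's top shows a pale patch and vents, with corners near crop (441,108), (537,113), (532,187) and (436,180). The dimmer is at (290,130) and the cradle at lower left. Next I convert these to positions.

```bash
cat > h.py <<'E'
import numpy as np, cv2
from scipy.spatial.transform import Rotation as Ro
def foc(c): return 192/np.tan(np.radians(c["fovy"])/2)
def rot(s): return Ro.from_quat(np.roll(s["orientation"],-1)).as_matrix()
def world(c,uv,z,s=None):
    uv=np.atleast_2d(np.array(uv,float)); f=foc(c); p=(uv-[c["cx"],c["cy"]])/f; out=[]
    for x,y in p:
        if s is None:
            ray=c["R"].T@np.array([x,y,1]); o=-c["R"].T@c["t"]
        else:
            r=np.hypot(x,y)+1e-12; M=c["mount"]; T=rot(s)
            ray=T@M[:3,:3]@np.array([x/r*np.sin(r),y/r*np.sin(r),np.cos(r)]); o=T@M[:3,3]+s["eef_pos"]
        out.append(o+ray*(z-o[2])/ray[2])
    return np.array(out)
def proj(c,X,s=None):
    X=np.atleast_2d(np.array(X,float));f=foc(c)
    if s is None:
        q=X@c["R"].T+c["t"]; return q[:,:2]/q[:,2:]*f+[c["cx"],c["cy"]]
    M=c["mount"];q=((X-s["eef_pos"])@rot(s)-M[:3,3])@M[:3,:3]
    h=np.hypot(q[:,0],q[:,1]);return q[:,:2]/h[:,None]*(np.arctan2(h,q[:,2])*f)[:,None]+[c["cx"],c["cy"]]
def plan(s,pos,R):
    """shift (share of 200mm) & turn (share of pi) in tool axes, to reach TCP pos, R"""
    T=rot(s); return np.round(T.T@(np.array(pos)-s["eef_pos"])/200,4), np.round(Ro.from_matrix(T.T@R).as_rotvec()/np.pi,4)
E
python3 - <<'E'
import pickle,numpy as np
from h import *
d=pickle.load(open("d0.pkl","rb"));t=d["top"]
A=lambda l:np.array(l)/4.+[180,195]
B=lambda l:(np.array(l)-[0,280])/8.+[172,128]
D=world(t,A([(55,27),(718,73),(711,245),(42,197)]),82);print("duct",D.round(1),D.mean(0))
I=world(t,A([(60,68),(716,108),(712,207),(46,160)]),82);print("in",I.mean(0))
P=world(t,A([(441,108),(537,113),(532,187),(436,180)]),90);print("psu",P.round(1),P.mean(0))
Q=world(t,A([(244,95),(335,98),(335,174),(244,168)]),63);print("dim",Q.round(1),Q.mean(0))
for v in (D[1]-D[0],D[2]-D[3],P[1]-P[0],P[2]-P[3]):print("ang",np.degrees(np.arctan2(v[1],v[0])),np.linalg.norm(v))
W=world(t,B([(65,325),(60,480),(315,335),(315,490)]),86);print("wall",W.round(1),W.mean(0))
C=world(t,B([(130,396),(300,396),(300,510),(130,525)]),6);print("floor",C.round(1),C.mean(0))
C=world(t,B([(82,555),(352,562)]),4);print("base near edge",C.round(1))
o=lambda uv,z,n:print(n,world(t,np.array(uv)/1.5625,z)[0].round(0))
o((606,218),165,"spray");o((441,237),36,"brick");o((217,328),42,"tester");o((611,391),85,"yellow")
print(rot(d['s']).round(3))
E
```

```text
duct [[ 508.7  225.2   82. ]
 [ 486.3 -183.3   82. ]
 [ 381.2 -177.8   82. ]
 [ 403.9  229.8   82. ]] [445.0245466   23.45879548  82.        ]
in [444.67935831  22.20921763  82.        ]
psu [[461.4 -12.9  90. ]
 [459.3 -71.3  90. ]
 [414.3 -68.3  90. ]
 [417.6 -10.1  90. ]] [438.14980383 -40.67655416  90.        ]
dim [[470.1 108.2  63. ]
 [469.   51.4  63. ]
 [421.7  50.8  63. ]
 [424.6 107.4  63. ]] [446.34493403  79.45376858  63.        ]
ang -93.13766947738107 409.10389330497367
ang -93.18659011850612 408.1723923959034
ang -92.11873409036505 58.47588991332576
ang -93.27589238170142 58.25300794862237
wall [[680.  264.4  86. ]
 [630.3 264.2  86. ]
 [677.8 185.8  86. ]
 [628.2 184.4  86. ]] [654.07747385 224.68967423  86.        ]
floor [[677.5 255.    6. ]
 [678.3 198.2   6. ]
 [639.4 197.1   6. ]
 [633.6 253.5   6. ]] [657.18006289 225.96424867   6.        ]
base near edge [[623.6 269.5   4. ]
 [622.5 179.6   4. ]]
spray [ 651. -234.  165.]
brick [649.   5.  36.]
tester [491. 370.  42.]
yellow [ 397. -258.   85.]
[[ 0.281 -0.     0.96 ]
 [-0.96   0.002  0.281]
 [-0.002 -1.     0.   ]]
```

The psu sits at about (439.5,-41), with the track axis at -93.15°. It has to slide about 94 mm toward -y. Moving in now.

```bash
python3 -m inch '[{"tx":-0.8,"tz":0.68,"gripper":1},{"tx":-0.8,"tz":0.68,"gripper":1},{"tx":-0.8,"tz":0.68,"gripper":1},{"tx":-0.8,"tz":0.68,"gripper":1},{"tx":-0.8,"tz":0.68,"gripper":1},{"tx":-0.8,"tz":0.68,"gripper":1},{"tx":-0.8,"tz":0.68,"gripper":1},{"tx":-0.8,"tz":0.68,"gripper":1}]'
python3 -m inch '[{"tx":-0.8,"tz":0.68,"gripper":1},{"tx":-0.8,"tz":0.68,"gripper":1},{"tx":-0.8,"tz":0.68,"gripper":1},{"tx":-0.8,"tz":0.68,"gripper":1},{"tx":-0.8,"tz":0.68,"gripper":1},{"tx":-0.8,"tz":0.68,"gripper":1},{"tx":-0.8,"tz":0.68,"gripper":1},{"tx":-0.8,"tz":0.68,"gripper":1}]'
cat >> h.py <<'E'
def Rjaw(deg):
    a=np.radians(deg);x=np.array([np.cos(a),np.sin(a),0]);y=np.array([0,0,-1.]);return np.c_[x,y,np.cross(x,y)]
E
python3 - <<'E'
from h import *
from cell import readout
s=readout.get_state();print(plan(s,[440,-41,280],Rjaw(-93.15)))
E
```

```text
(array([-2.4334,  0.1132,  2.0535]), array([ 0.    ,  0.1082, -0.0005]))validation failed for argument at $[0]...
validation failed for argument at $[0]...
```

```bash
python3 -m inch '[{"tx":-0.8,"ty":0,"tz":0.68,"rx":0,"ry":0,"rz":0,"gripper":1},{"tx":-0.8,"ty":0,"tz":0.68,"rx":0,"ry":0,"rz":0,"gripper":1},{"tx":-0.8,"ty":0,"tz":0.68,"rx":0,"ry":0,"rz":0,"gripper":1},{"tx":-0.8,"ty":0,"tz":0.68,"rx":0,"ry":0,"rz":0,"gripper":1},{"tx":-0.8,"ty":0,"tz":0.68,"rx":0,"ry":0,"rz":0,"gripper":1},{"tx":-0.8,"ty":0,"tz":0.68,"rx":0,"ry":0,"rz":0,"gripper":1},{"tx":-0.8,"ty":0,"tz":0.68,"rx":0,"ry":0,"rz":0,"gripper":1},{"tx":-0.8,"ty":0,"tz":0.68,"rx":0,"ry":0,"rz":0,"gripper":1}]' && python3 -m inch '[{"tx":-0.8,"ty":0,"tz":0.68,"rx":0,"ry":0,"rz":0,"gripper":1},{"tx":-0.8,"ty":0,"tz":0.68,"rx":0,"ry":0,"rz":0,"gripper":1},{"tx":-0.8,"ty":0,"tz":0.68,"rx":0,"ry":0,"rz":0,"gripper":1},{"tx":-0.8,"ty":0,"tz":0.68,"rx":0,"ry":0,"rz":0,"gripper":1},{"tx":-0.8,"ty":0,"tz":0.68,"rx":0,"ry":0,"rz":0,"gripper":1},{"tx":-0.8,"ty":0,"tz":0.68,"rx":0,"ry":0,"rz":0,"gripper":1},{"tx":-0.8,"ty":0,"tz":0.68,"rx":0,"ry":0,"rz":0,"gripper":1},{"tx":-0.8,"ty":0,"tz":0.68,"rx":0,"ry":0,"rz":0,"gripper":1}]'
python3 - <<'E'
from h import *
from cell import readout
s=readout.get_state();print(plan(s,[440,-41,280],Rjaw(-93.15)))
E
```

```text
t: 0.82
eef_pos: [268.2, -432.4, 302.8]
orientation: [-0.566, 0.566, -0.424, 0.424]
wrist_force: [0.0, -0.1, 0.4]
gripper_width: 93.7
t: 1.48
eef_pos: [353.8, -241.6, 303.0]
orientation: [-0.565, 0.566, -0.424, 0.424]
wrist_force: [0.4, -0.2, 0.7]
gripper_width: 94.3
(array([-0.8422,  0.1142,  0.6947]), array([0.    , 0.1079, 0.0002]))
```

```bash
python3 -m inch '[{"tx":-0.84,"ty":0.11,"tz":0.69,"rx":0,"ry":0.108,"rz":0,"gripper":1},{"tx":-0.84,"ty":0.11,"tz":0.69,"rx":0,"ry":0.108,"rz":0,"gripper":1},{"tx":-0.84,"ty":0.11,"tz":0.69,"rx":0,"ry":0.108,"rz":0,"gripper":1},{"tx":-0.84,"ty":0.11,"tz":0.69,"rx":0,"ry":0.108,"rz":0,"gripper":1},{"tx":-0.84,"ty":0.11,"tz":0.69,"rx":0,"ry":0.108,"rz":0,"gripper":1},{"tx":-0.84,"ty":0.11,"tz":0.69,"rx":0,"ry":0.108,"rz":0,"gripper":1},{"tx":-0.84,"ty":0.11,"tz":0.69,"rx":0,"ry":0.108,"rz":0,"gripper":1},{"tx":-0.84,"ty":0.11,"tz":0.69,"rx":0,"ry":0.108,"rz":0,"gripper":1}]'
cat > look.py <<'E'
import sys,pickle,cv2
from cell import readout,cams
from h import *
def look(name):
    s=readout.get_state();c=cams.camera("wrist");pickle.dump((s,c),open(f"{name}.pkl","wb"))
    cv2.imwrite(f"pics/{name}.png",cv2.resize(c["pixels"][:,:,::-1],(768,576),interpolation=cv2.INTER_CUBIC));return s,c
if __name__=="__main__": s,c=look(sys.argv[1]);print(s["eef_pos"].round(1))
E
python3 look.py w1
```

```text
t: 2.15
eef_pos: [439.6, -41.0, 280.4]
orientation: [0.486, -0.487, 0.514, -0.513]
wrist_force: [0.0, -0.2, 0.6]
gripper_width: 93.9
[439.6 -41.  280.4]
```

View pics/w1.png

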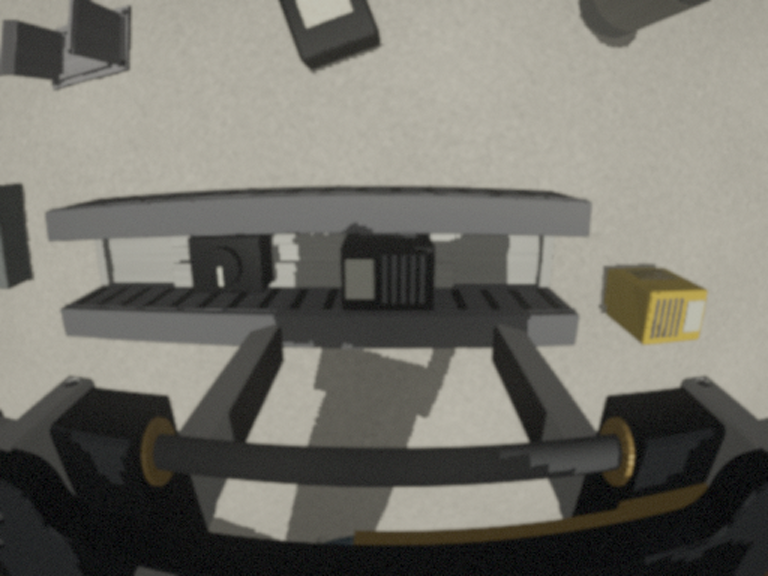

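The psu lies between the fingertips. Its top corners are near (344,252), (432,252), (434,309) and (342,307), and the fingertips are at (275,330) and (500,330).

```bash
python3 - <<'E'
import pickle
from h import *
s,c=pickle.load(open("w1.pkl","rb"))
P=world(c,np.array([(344,252),(432,252),(434,309),(342,307)])/1.5,90,s);print(P.round(1),P.mean(0))
I=world(c,np.array([(48,212),(590,202),(577,342),(64,334)])/1.5,82,s);print(I.round(1),I.mean(0))
I=world(c,np.array([(50,237),(590,234),(575,314),(68,308)])/1.5,82,s);print(I.round(1),I.mean(0))
E
```

```text
[[460.  -15.1  90. ]
 [457.  -70.3  90. ]
 [418.8 -70.6  90. ]
 [423.5 -10.8  90. ]] [439.83093956 -41.67679877  90.        ]
[[ 507.8  221.5   82. ]
 [ 485.3 -180.9   82. ]
 [ 382.8 -178.    82. ]
 [ 405.3  233.4   82. ]] [445.28361642  24.01630372  82.        ]
[[ 487.9  223.9   82. ]
 [ 463.1 -181.7   82. ]
 [ 405.2 -174.    82. ]
 [ 428.2  220.2   82. ]] [446.10235479  22.08919448  82.        ]
```

```bash
python3 -m inch '[{"tx":0,"ty":0.2,"tz":0.01,"rx":0,"ry":0,"rz":0,"gripper":1},{"tx":0,"ty":0.35,"tz":0.01,"rx":0,"ry":0,"rz":0,"gripper":1},{"tx":0,"ty":0.5,"tz":0.01,"rx":0,"ry":0,"rz":0,"gripper":1},{"tx":0,"ty":0.6,"tz":0.01,"rx":0,"ry":0,"rz":0,"gripper":1},{"tx":0,"ty":0.7,"tz":0.01,"rx":0,"ry":0,"rz":0,"gripper":1},{"tx":0,"ty":0.75,"tz":0.01,"rx":0,"ry":0,"rz":0,"gripper":1},{"tx":0,"ty":0.75,"tz":0.01,"rx":0,"ry":0,"rz":0,"gripper":1},{"tx":0,"ty":0.75,"tz":0.01,"rx":0,"ry":0,"rz":0,"gripper":1}]' && python3 -m inch '[{"tx":0,"ty":0,"tz":0,"rx":0,"ry":0,"rz":0,"gripper":0.5},{"tx":0,"ty":0,"tz":0,"rx":0,"ry":0,"rz":0,"gripper":0.4},{"tx":0,"ty":0,"tz":0,"rx":0,"ry":0,"rz":0,"gripper":0.3},{"tx":0,"ty":0,"tz":0,"rx":0,"ry":0,"rz":0,"gripper":0.2},{"tx":0,"ty":0,"tz":0,"rx":0,"ry":0,"rz":0,"gripper":0.1},{"tx":0,"ty":0,"tz":0,"rx":0,"ry":0,"rz":0,"gripper":0},{"tx":0,"ty":0,"tz":0,"rx":0,"ry":0,"rz":0,"gripper":0},{"tx":0,"ty":0,"tz":0,"rx":0,"ry":0,"rz":0,"gripper":0}]' 20
```

```text
t: 2.87
eef_pos: [441.2, -41.8, 131.0]
orientation: [-0.486, 0.486, -0.514, 0.514]
wrist_force: [-0.5, -0.2, 0.1]
gripper_width: 94.1
t: 3.53
eef_pos: [441.3, -40.5, 131.1]
orientation: [-0.486, 0.486, -0.513, 0.514]
wrist_force: [-1.0, -0.9, 4.5]
gripper_width: 60.1
```

```bash
python3 -m inch '[{"tx":0.02,"ty":0,"tz":0,"rx":0,"ry":0,"rz":0,"gripper":0},{"tx":0.05,"ty":0,"tz":0,"rx":0,"ry":0,"rz":0,"gripper":0},{"tx":0.09,"ty":0,"tz":0,"rx":0,"ry":0,"rz":0,"gripper":0},{"tx":0.13,"ty":0,"tz":0,"rx":0,"ry":0,"rz":0,"gripper":0},{"tx":0.17,"ty":0,"tz":0,"rx":0,"ry":0,"rz":0,"gripper":0},{"tx":0.21,"ty":0,"tz":0,"rx":0,"ry":0,"rz":0,"gripper":0},{"tx":0.24,"ty":0,"tz":0,"rx":0,"ry":0,"rz":0,"gripper":0},{"tx":0.25,"ty":0,"tz":0,"rx":0,"ry":0,"rz":0,"gripper":0}]' 25 && python3 -m inch '[{"tx":0.02,"ty":0,"tz":0,"rx":0,"ry":0,"rz":0,"gripper":0},{"tx":0.05,"ty":0,"tz":0,"rx":0,"ry":0,"rz":0,"gripper":0},{"tx":0.09,"ty":0,"tz":0,"rx":0,"ry":0,"rz":0,"gripper":0},{"tx":0.13,"ty":0,"tz":0,"rx":0,"ry":0,"rz":0,"gripper":0},{"tx":0.17,"ty":0,"tz":0,"rx":0,"ry":0,"rz":0,"gripper":0},{"tx":0.2,"ty":0,"tz":0,"rx":0,"ry":0,"rz":0,"gripper":0},{"tx":0.215,"ty":0,"tz":0,"rx":0,"ry":0,"rz":0,"gripper":0},{"tx":0.215,"ty":0,"tz":0,"rx":0,"ry":0,"rz":0,"gripper":0}]'
python3 - <<'E'
from cell import cams
import cv2,numpy as np
from look import *
a=cams.camera("top")["pixels"][:,:,::-1][195:265,180:380];b=cams.camera("side")["pixels"][:,:,::-1][130:290,210:370]
s,c=look("w2")
a=cv2.resize(a,None,fx=4,fy=4);b=cv2.resize(b,None,fx=2,fy=2);w=cv2.resize(c["pixels"][:,:,::-1],(427,320))
o=np.zeros((600,800,3),np.uint8);o[:280]=a;o[280:,:320]=b;o[280:,320:747]=w;cv2.imwrite("pics/m2.png",o)
E
```

```text
t: 4.2
eef_pos: [438.7, -90.3, 131.1]
orientation: [0.487, -0.485, 0.514, -0.513]
wrist_force: [1.3, 5.7, 6.3]
gripper_width: 60.1
t: 4.87
eef_pos: [436.3, -133.3, 131.1]
orientation: [0.486, -0.485, 0.514, -0.514]
wrist_force: [-0.3, 3.0, 5.2]
gripper_width: 59.7
```

View pics/m2.png

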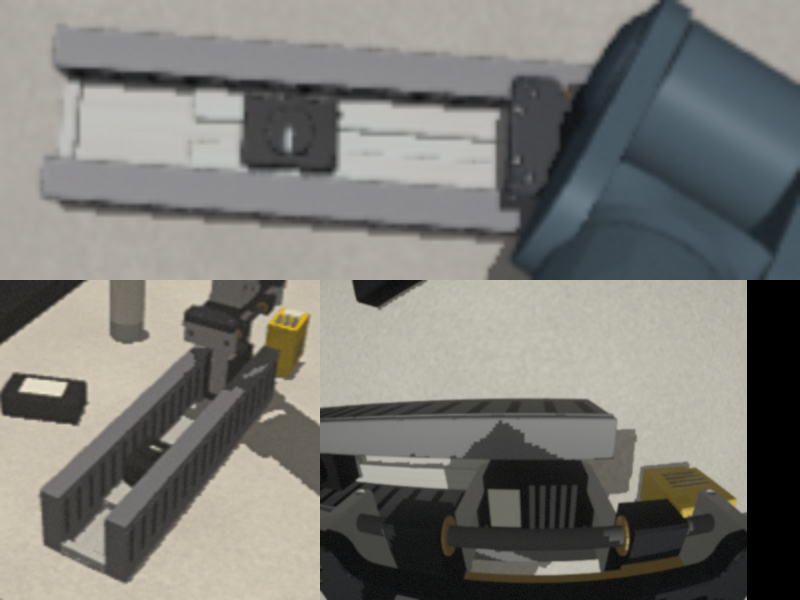

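The psu is between the fingers at s≈157 mm and the dimmer has not moved (still at 290,130). Next I lift, starting gently.

```bash
python3 -m inch '[{"tx":0,"ty":0,"tz":0,"rx":0,"ry":0,"rz":0,"gripper":0},{"tx":0,"ty":-0.02,"tz":0,"rx":0,"ry":0,"rz":0,"gripper":0},{"tx":0,"ty":-0.04,"tz":0,"rx":0,"ry":0,"rz":0,"gripper":0},{"tx":0,"ty":-0.06,"tz":0,"rx":0,"ry":0,"rz":0,"gripper":0},{"tx":0,"ty":-0.08,"tz":0,"rx":0,"ry":0,"rz":0,"gripper":0},{"tx":0,"ty":-0.1,"tz":0,"rx":0,"ry":0,"rz":0,"gripper":0},{"tx":0,"ty":-0.1,"tz":0,"rx":0,"ry":0,"rz":0,"gripper":0},{"tx":0,"ty":-0.1,"tz":0,"rx":0,"ry":0,"rz":0,"gripper":0}]' 35
```

```text
t: 5.68
eef_pos: [436.0, -133.3, 150.9]
orientation: [-0.486, 0.486, -0.513, 0.514]
wrist_force: [-0.3, -0.7, -4.0]
gripper_width: 59.5
```

```bash
python3 -m inch '[{"tx":0,"ty":-0.04,"tz":0,"rx":0,"ry":0,"rz":0,"gripper":0},{"tx":0,"ty":-0.12,"tz":0,"rx":0,"ry":0,"rz":0,"gripper":0},{"tx":0,"ty":-0.22,"tz":0,"rx":0,"ry":0,"rz":0,"gripper":0},{"tx":0,"ty":-0.32,"tz":0,"rx":0,"ry":0,"rz":0,"gripper":0},{"tx":0,"ty":-0.42,"tz":0,"rx":0,"ry":0,"rz":0,"gripper":0},{"tx":0,"ty":-0.5,"tz":0,"rx":0,"ry":0,"rz":0,"gripper":0},{"tx":0,"ty":-0.54,"tz":0,"rx":0,"ry":0,"rz":0,"gripper":0},{"tx":0,"ty":-0.55,"tz":0,"rx":0,"ry":0,"rz":0,"gripper":0}]' && python3 -m inch '[{"tx":-0.01,"ty":0,"tz":0.04,"rx":0,"ry":0,"rz":0,"gripper":0},{"tx":-0.04,"ty":0,"tz":0.14,"rx":0,"ry":0,"rz":0,"gripper":0},{"tx":-0.07,"ty":0,"tz":0.26,"rx":0,"ry":0,"rz":0,"gripper":0},{"tx":-0.1,"ty":0,"tz":0.38,"rx":0,"ry":0,"rz":0,"gripper":0},{"tx":-0.13,"ty":0,"tz":0.5,"rx":0,"ry":0,"rz":0,"gripper":0},{"tx":-0.16,"ty":0,"tz":0.6,"rx":0,"ry":0,"rz":0,"gripper":0},{"tx":-0.17,"ty":0,"tz":0.65,"rx":0,"ry":0,"rz":0,"gripper":0},{"tx":-0.18,"ty":0,"tz":0.67,"rx":0,"ry":0,"rz":0,"gripper":0}]'
python3 - <<'E'
from cell import cams,readout
import cv2,numpy as np
a=cams.camera("top")["pixels"][:,:,::-1];b=cams.camera("side")["pixels"][:,:,::-1]
s=readout.get_state();print(s["eef_pos"])
cv2.imwrite("pics/m3.png",np.hstack([cv2.resize(a[100:300,150:420],None,fx=1.5,fy=1.5),cv2.resize(b[60:260,180:380],None,fx=1.5,fy=1.5)]))
E
```

```text
t: 6.35
eef_pos: [436.5, -133.6, 262.6]
orientation: [-0.487, 0.486, -0.512, 0.515]
wrist_force: [0.4, 0.3, -5.2]
gripper_width: 59.7
t: 7.02
eef_pos: [572.5, -104.1, 258.8]
orientation: [0.486, -0.487, 0.514, -0.512]
wrist_force: [-0.2, -0.7, -3.6]
gripper_width: 59.9
[ 571.49631837 -104.24735897  259.32959355]
```

View pics/m3.png

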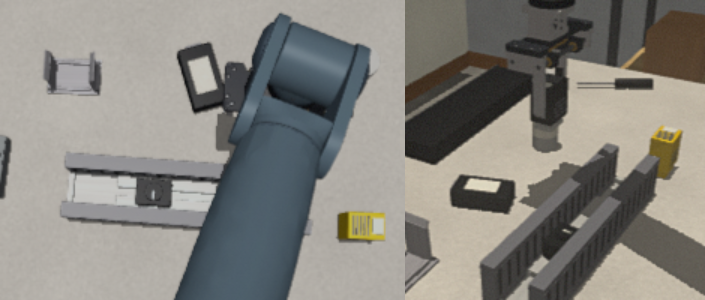

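```bash
python3 -m inch '[{"tx":0,"ty":0.05,"tz":0,"rx":0,"ry":0,"rz":0,"gripper":0},{"tx":0,"ty":0.16,"tz":0,"rx":0,"ry":0,"rz":0,"gripper":0},{"tx":0,"ty":0.28,"tz":0,"rx":0,"ry":0,"rz":0,"gripper":0},{"tx":0,"ty":0.4,"tz":0,"rx":0,"ry":0,"rz":0,"gripper":0},{"tx":0,"ty":0.5,"tz":0,"rx":0,"ry":0,"rz":0,"gripper":0},{"tx":0,"ty":0.58,"tz":0,"rx":0,"ry":0,"rz":0,"gripper":0},{"tx":0,"ty":0.63,"tz":0,"rx":0,"ry":0,"rz":0,"gripper":0},{"tx":0,"ty":0.64,"tz":0,"rx":0,"ry":0,"rz":0,"gripper":0}]' && python3 -m inch '[{"tx":0,"ty":0.005,"tz":0,"rx":0,"ry":0,"rz":0,"gripper":0},{"tx":0,"ty":0.01,"tz":0,"rx":0,"ry":0,"rz":0,"gripper":0},{"tx":0,"ty":0.015,"tz":0,"rx":0,"ry":0,"rz":0,"gripper":0},{"tx":0,"ty":0.02,"tz":0,"rx":0,"ry":0,"rz":0,"gripper":0},{"tx":0,"ty":0.022,"tz":0,"rx":0,"ry":0,"rz":0,"gripper":0},{"tx":0,"ty":0.022,"tz":0,"rx":0,"ry":0,"rz":0,"gripper":0},{"tx":0,"ty":0.022,"tz":0,"rx":0,"ry":0,"rz":0,"gripper":0},{"tx":0,"ty":0.022,"tz":0,"rx":0,"ry":0,"rz":0,"gripper":0}]'
```

```text
t: 7.78
eef_pos: [569.6, -104.3, 130.0]
orientation: [0.485, -0.487, 0.515, -0.512]
wrist_force: [-1.5, -0.7, -4.8]
gripper_width: 59.9
t: 8.45
eef_pos: [571.8, -104.6, 128.4]
orientation: [-0.486, 0.486, -0.513, 0.514]
wrist_force: [-0.3, -0.1, -4.3]
gripper_width: 59.7
```

```bash
python3 -m inch '[{"tx":0,"ty":0.002,"tz":0,"rx":0,"ry":0,"rz":0,"gripper":0},{"tx":0,"ty":0.004,"tz":0,"rx":0,"ry":0,"rz":0,"gripper":0},{"tx":0,"ty":0.006,"tz":0,"rx":0,"ry":0,"rz":0,"gripper":0},{"tx":0,"ty":0.008,"tz":0,"rx":0,"ry":0,"rz":0,"gripper":0},{"tx":0,"ty":0.01,"tz":0,"rx":0,"ry":0,"rz":0,"gripper":0},{"tx":0,"ty":0.01,"tz":0,"rx":0,"ry":0,"rz":0,"gripper":0},{"tx":0,"ty":0.01,"tz":0,"rx":0,"ry":0,"rz":0,"gripper":0},{"tx":0,"ty":0.01,"tz":0,"rx":0,"ry":0,"rz":0,"gripper":0}]'
```

```text
t: 9.12
eef_pos: [571.7, -104.6, 126.3]
orientation: [0.486, -0.486, 0.513, -0.513]
wrist_force: [0.8, 0.8, -4.1]
gripper_width: 60.2
```

```bash
python3 -m inch '[{"tx":0,"ty":0.002,"tz":0,"rx":0,"ry":0,"rz":0,"gripper":0},{"tx":0,"ty":0.003,"tz":0,"rx":0,"ry":0,"rz":0,"gripper":0},{"tx":0,"ty":0.005,"tz":0,"rx":0,"ry":0,"rz":0,"gripper":0},{"tx":0,"ty":0.006,"tz":0,"rx":0,"ry":0,"rz":0,"gripper":0},{"tx":0,"ty":0.007,"tz":0,"rx":0,"ry":0,"rz":0,"gripper":0},{"tx":0,"ty":0.007,"tz":0,"rx":0,"ry":0,"rz":0,"gripper":0},{"tx":0,"ty":0.007,"tz":0,"rx":0,"ry":0,"rz":0,"gripper":0},{"tx":0,"ty":0.007,"tz":0,"rx":0,"ry":0,"rz":0,"gripper":0}]'
```

```text
t: 9.78
eef_pos: [571.9, -104.7, 126.1]
orientation: [0.486, -0.486, 0.513, -0.513]
wrist_force: [-5.4, 1.1, 6.9]
gripper_width: 59.9
```

```bash
python3 -m inch '[{"tx":0,"ty":0,"tz":0,"rx":0,"ry":0,"rz":0,"gripper":0.35},{"tx":0,"ty":0,"tz":0,"rx":0,"ry":0,"rz":0,"gripper":0.5},{"tx":0,"ty":0,"tz":0,"rx":0,"ry":0,"rz":0,"gripper":0.7},{"tx":0,"ty":0,"tz":0,"rx":0,"ry":0,"rz":0,"gripper":0.9},{"tx":0,"ty":0,"tz":0,"rx":0,"ry":0,"rz":0,"gripper":1},{"tx":0,"ty":0,"tz":0,"rx":0,"ry":0,"rz":0,"gripper":1},{"tx":0,"ty":0,"tz":0,"rx":0,"ry":0,"rz":0,"gripper":1},{"tx":0,"ty":0,"tz":0,"rx":0,"ry":0,"rz":0,"gripper":1}]' && python3 -m inch '[{"tx":0,"ty":-0.05,"tz":0,"rx":0,"ry":0,"rz":0,"gripper":1},{"tx":0,"ty":-0.15,"tz":0,"rx":0,"ry":0,"rz":0,"gripper":1},{"tx":0,"ty":-0.3,"tz":0,"rx":0,"ry":0,"rz":0,"gripper":1},{"tx":0,"ty":-0.45,"tz":0,"rx":0,"ry":0,"rz":0,"gripper":1},{"tx":0,"ty":-0.6,"tz":0,"rx":0,"ry":0,"rz":0,"gripper":1},{"tx":0,"ty":-0.75,"tz":0,"rx":0,"ry":0,"rz":0,"gripper":1},{"tx":0,"ty":-0.75,"tz":0,"rx":0,"ry":0,"rz":0,"gripper":1},{"tx":0,"ty":-0.75,"tz":0,"rx":0,"ry":0,"rz":0,"gripper":1}]' && python3 -m inch '[{"tx":0,"ty":0,"tz":0,"rx":0,"ry":-0.25,"rz":0,"gripper":1},{"tx":0,"ty":0,"tz":0,"rx":0,"ry":-0.25,"rz":0,"gripper":1},{"tx":0,"ty":0,"tz":0,"rx":0,"ry":-0.25,"rz":0,"gripper":1},{"tx":0,"ty":0,"tz":0,"rx":0,"ry":-0.25,"rz":0,"gripper":1},{"tx":0,"ty":0,"tz":0,"rx":0,"ry":-0.25,"rz":0,"gripper":1},{"tx":0,"ty":0,"tz":0,"rx":0,"ry":-0.25,"rz":0,"gripper":1},{"tx":0,"ty":0,"tz":0,"rx":0,"ry":-0.25,"rz":0,"gripper":1},{"tx":0,"ty":0,"tz":0,"rx":0,"ry":-0.25,"rz":0,"gripper":1}]' && python3 -m inch '[{"tx":0,"ty":0,"tz":0,"rx":0,"ry":-0.25,"rz":0,"gripper":1},{"tx":0,"ty":0,"tz":0,"rx":0,"ry":-0.25,"rz":0,"gripper":1},{"tx":0,"ty":0,"tz":0,"rx":0,"ry":-0.25,"rz":0,"gripper":1},{"tx":0,"ty":0,"tz":0,"rx":0,"ry":-0.25,"rz":0,"gripper":1},{"tx":0,"ty":0,"tz":0,"rx":0,"ry":-0.25,"rz":0,"gripper":1},{"tx":0,"ty":0,"tz":0,"rx":0,"ry":-0.25,"rz":0,"gripper":1},{"tx":0,"ty":0,"tz":0,"rx":0,"ry":-0.25,"rz":0,"gripper":1},{"tx":0,"ty":0,"tz":0,"rx":0,"ry":-0.25,"rz":0,"gripper":1}]'
python3 look.py w3
```

```text
t: 10.45
eef_pos: [571.7, -104.6, 124.8]
orientation: [-0.486, 0.486, -0.513, 0.513]
wrist_force: [0.3, 0.4, -0.1]
gripper_width: 93.9
t: 11.12
eef_pos: [572.6, -104.9, 277.9]
orientation: [-0.487, 0.485, -0.512, 0.515]
wrist_force: [-0.7, -0.4, -0.8]
gripper_width: 94.0
t: 11.78
eef_pos: [570.9, -104.3, 273.0]
orientation: [-0.646, 0.646, -0.289, 0.287]
wrist_force: [-0.1, 0.2, 0.3]
gripper_width: 93.9
t: 12.45
eef_pos: [571.2, -104.4, 273.7]
orientation: [0.707, -0.707, 0.02, -0.019]
wrist_force: [0.5, 1.2, 0.2]
gripper_width: 93.9
[ 571.2 -104.4  273.7]
```

View pics/w3.png

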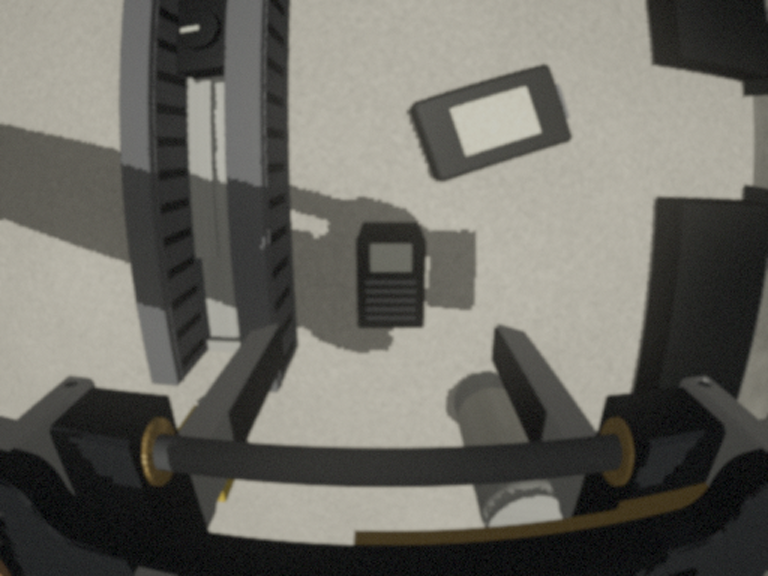

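The psu stands upright and alone. Its top corners are at about (358,242), (424,242), (424,326) and (357,327).

```bash
python3 - <<'E'
import pickle
from h import *
s,c=pickle.load(open("w3.pkl","rb"))
P=world(c,np.array([(358,242),(424,242),(424,326),(357,327)])/1.5,85,s);print(P.round(1),P.mean(0));print(plan(s,[*P.mean(0)[:2],130],Rjaw(-3.15)))
E
```

```text
[[ 553.   -75.9   85. ]
 [ 593.9  -78.1   85. ]
 [ 592.1 -134.1   85. ]
 [ 548.1 -132.4   85. ]] [ 571.76528948 -105.15478613   85.        ]
(array([ 0.0046,  0.7182, -0.0039]), array([-0.0002, -0.0001, -0.0007]))
```

```bash
python3 -m inch '[{"tx":0,"ty":0.1,"tz":0,"rx":0,"ry":0,"rz":0,"gripper":1},{"tx":0,"ty":0.25,"tz":0,"rx":0,"ry":0,"rz":0,"gripper":1},{"tx":0,"ty":0.4,"tz":0,"rx":0,"ry":0,"rz":0,"gripper":1},{"tx":0,"ty":0.55,"tz":0,"rx":0,"ry":0,"rz":0,"gripper":1},{"tx":0,"ty":0.65,"tz":0,"rx":0,"ry":0,"rz":0,"gripper":1},{"tx":0,"ty":0.7,"tz":0,"rx":0,"ry":0,"rz":0,"gripper":1},{"tx":0,"ty":0.72,"tz":0,"rx":0,"ry":0,"rz":0,"gripper":1},{"tx":0,"ty":0.72,"tz":0,"rx":0,"ry":0,"rz":0,"gripper":1}]' && python3 -m inch '[{"tx":0,"ty":0,"tz":0,"rx":0,"ry":0,"rz":0,"gripper":0.5},{"tx":0,"ty":0,"tz":0,"rx":0,"ry":0,"rz":0,"gripper":0.3},{"tx":0,"ty":0,"tz":0,"rx":0,"ry":0,"rz":0,"gripper":0.15},{"tx":0,"ty":0,"tz":0,"rx":0,"ry":0,"rz":0,"gripper":0},{"tx":0,"ty":0,"tz":0,"rx":0,"ry":0,"rz":0,"gripper":-0.1},{"tx":0,"ty":0,"tz":0,"rx":0,"ry":0,"rz":0,"gripper":-0.3},{"tx":0,"ty":0,"tz":0,"rx":0,"ry":0,"rz":0,"gripper":-0.3},{"tx":0,"ty":0,"tz":0,"rx":0,"ry":0,"rz":0,"gripper":-0.3}]' 30 && python3 -m inch '[{"tx":0,"ty":-0.02,"tz":0,"rx":0,"ry":0,"rz":0,"gripper":-0.3},{"tx":0,"ty":-0.08,"tz":0,"rx":0,"ry":0,"rz":0,"gripper":-0.3},{"tx":0,"ty":-0.18,"tz":0,"rx":0,"ry":0,"rz":0,"gripper":-0.3},{"tx":0,"ty":-0.3,"tz":0,"rx":0,"ry":0,"rz":0,"gripper":-0.3},{"tx":0,"ty":-0.42,"tz":0,"rx":0,"ry":0,"rz":0,"gripper":-0.3},{"tx":0,"ty":-0.52,"tz":0,"rx":0,"ry":0,"rz":0,"gripper":-0.3},{"tx":0,"ty":-0.58,"tz":0,"rx":0,"ry":0,"rz":0,"gripper":-0.3},{"tx":0,"ty":-0.6,"tz":0,"rx":0,"ry":0,"rz":0,"gripper":-0.3}]' 35
python3 - <<'E'
from h import *
from cell import readout
s=readout.get_state();print(s["eef_pos"],plan(s,[655,225,250],Rjaw(-2)))
E
```

```text
t: 13.17
eef_pos: [571.5, -104.6, 130.3]
orientation: [0.707, -0.707, 0.02, -0.019]
wrist_force: [-0.3, 0.4, -0.3]
gripper_width: 93.8
t: 13.83
eef_pos: [572.0, -104.7, 131.1]
orientation: [-0.707, 0.707, -0.019, 0.02]
wrist_force: [2.1, -0.8, 0.9]
gripper_width: 44.2
t: 14.5
eef_pos: [572.4, -104.8, 253.5]
orientation: [-0.706, 0.707, -0.018, 0.02]
wrist_force: [1.1, -0.5, -4.5]
gripper_width: 44.1
[ 572.36311767 -104.82530979  253.5381568 ] (array([0.3228, 0.0169, 1.6692]), array([ 0.0004, -0.0062,  0.0011]))
```

```bash
python3 -m inch '[{"tx":0.01,"ty":0,"tz":0.04,"rx":0,"ry":0,"rz":0,"gripper":-0.3},{"tx":0.04,"ty":0,"tz":0.12,"rx":0,"ry":0,"rz":0,"gripper":-0.3},{"tx":0.08,"ty":0,"tz":0.24,"rx":0,"ry":0,"rz":0,"gripper":-0.3},{"tx":0.12,"ty":0,"tz":0.36,"rx":0,"ry":0,"rz":0,"gripper":-0.3},{"tx":0.16,"ty":0,"tz":0.48,"rx":0,"ry":0,"rz":0,"gripper":-0.3},{"tx":0.19,"ty":0,"tz":0.56,"rx":0,"ry":0,"rz":0,"gripper":-0.3},{"tx":0.2,"ty":0,"tz":0.6,"rx":0,"ry":0,"rz":0,"gripper":-0.3},{"tx":0.2,"ty":0,"tz":0.6,"rx":0,"ry":0,"rz":0,"gripper":-0.3}]' && python3 -m inch '[{"tx":0.01,"ty":0,"tz":0.04,"rx":0,"ry":0,"rz":0,"gripper":-0.3},{"tx":0.04,"ty":0,"tz":0.12,"rx":0,"ry":0,"rz":0,"gripper":-0.3},{"tx":0.07,"ty":0,"tz":0.22,"rx":0,"ry":0,"rz":0,"gripper":-0.3},{"tx":0.09,"ty":0,"tz":0.34,"rx":0,"ry":0,"rz":0,"gripper":-0.3},{"tx":0.11,"ty":0,"tz":0.44,"rx":0,"ry":0,"rz":0,"gripper":-0.3},{"tx":0.12,"ty":0,"tz":0.5,"rx":0,"ry":0,"rz":0,"gripper":-0.3},{"tx":0.12,"ty":0,"tz":0.52,"rx":0,"ry":0,"rz":0,"gripper":-0.3},{"tx":0.12,"ty":0,"tz":0.52,"rx":0,"ry":0,"rz":0,"gripper":-0.3}]'
python3 look.py w4
```

```text
t: 15.17
eef_pos: [617.6, 15.0, 248.9]
orientation: [0.707, -0.707, 0.02, -0.017]
wrist_force: [0.1, -1.3, -5.1]
gripper_width: 43.8
t: 15.83
eef_pos: [647.6, 115.7, 250.5]
orientation: [-0.707, 0.707, -0.019, 0.019]
wrist_force: [0.3, -0.9, -5.3]
gripper_width: 43.7
[647.6 115.7 250.5]
```

View pics/w4.png

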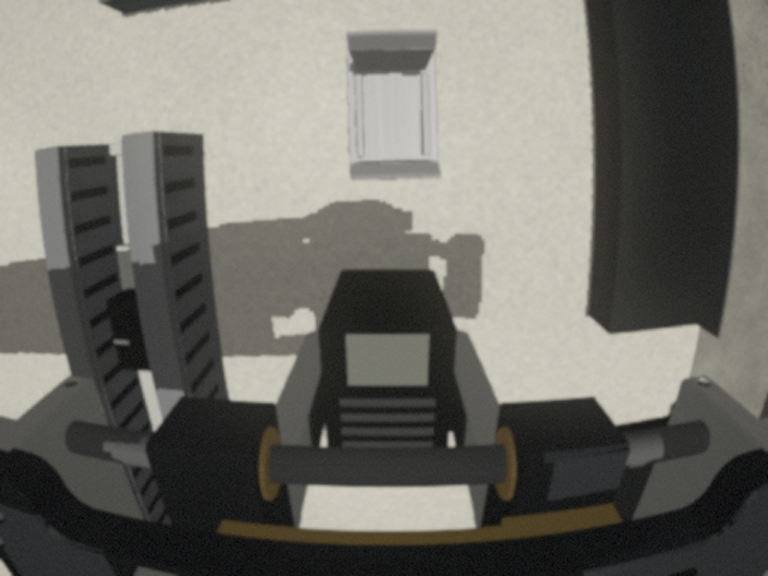

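The psu hangs straight. The cradle is seen from above: far wall top (347,32)-(437,32), near wall (349,178)-(441,178). I enlarge it for the fit.

```bash
python3 - <<'E'
import pickle,cv2
s,c=pickle.load(open("w4.pkl","rb"))
cv2.imwrite("pics/c4.png",cv2.resize(c["pixels"][13:127,215:310,::-1],None,fx=5,fy=5,interpolation=cv2.INTER_CUBIC))
E
```

```text
(no output)
```

View pics/c4.png

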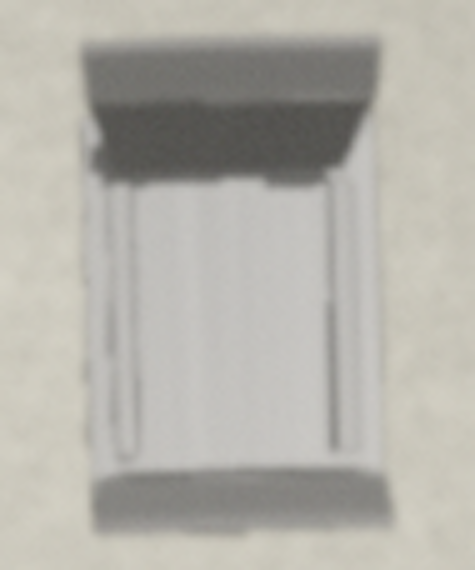

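```bash
python3 - <<'E'
import pickle
from h import *
s,c=pickle.load(open("w4.pkl","rb"))
F=lambda l,z:world(c,np.array(l)/5.+[215,13]-.4,z,s)[:,:2].round(1)
print("strips z14",F([(137,190),(139,455),(329,190),(331,450)],14).tolist())
print("strips z8",F([(137,190),(139,455),(329,190),(331,450)],8).tolist())
print("lips z86",F([(83,42),(381,40),(96,530),(392,527)],86).tolist())
print("floor far",F([(125,182),(325,180)],6).tolist())
print("base sides z6",F([(88,250),(85,400),(381,250),(383,400)],6).tolist())
t=pickle.load(open("d0.pkl","rb"))["top"]
print("hold psu top corners, TCP-rel", s["eef_pos"], (world(c,np.array([(342,270),(436,270)])/1.5,s["eef_pos"][2]-131.1+15,s)).round(1).tolist())
E
```

```text
strips z14 [[636.6, 254.3], [633.8, 197.0], [677.0, 252.3], [674.5, 195.9]]
strips z8 [[636.3, 255.4], [633.5, 197.0], [677.5, 253.3], [675.0, 195.9]]
lips z86 [[632.3, 268.1], [681.1, 266.0], [629.8, 185.2], [678.7, 183.2]]
floor far [[633.8, 257.7], [676.9, 255.9]]
base sides z6 [[625.0, 243.0], [622.4, 209.8], [688.2, 239.8], [687.0, 206.5]]
hold psu top corners, TCP-rel [647.56519382 115.71201885 250.45005006] [[626.9, 145.7, 134.4], [670.3, 143.4, 134.4]]
```

```bash
python3 - <<'E'
from h import *
from cell import readout
s=readout.get_state();print(s["eef_pos"],plan(s,[656,225.7,250],Rjaw(-2.4)))
E
```

```text
[647.55243509 115.00997775 250.51753121] (array([0.012 , 0.0022, 0.5549]), array([ 0.0002, -0.0041, -0.0002]))
```

```bash
python3 -m inch '[{"tx":0.002,"ty":0,"tz":0.04,"rx":0,"ry":-0.001,"rz":0,"gripper":-0.3},{"tx":0.005,"ty":0,"tz":0.13,"rx":0,"ry":-0.002,"rz":0,"gripper":-0.3},{"tx":0.008,"ty":0,"tz":0.24,"rx":0,"ry":-0.003,"rz":0,"gripper":-0.3},{"tx":0.01,"ty":0,"tz":0.36,"rx":0,"ry":-0.004,"rz":0,"gripper":-0.3},{"tx":0.012,"ty":0,"tz":0.46,"rx":0,"ry":-0.004,"rz":0,"gripper":-0.3},{"tx":0.012,"ty":0,"tz":0.53,"rx":0,"ry":-0.004,"rz":0,"gripper":-0.3},{"tx":0.012,"ty":0,"tz":0.553,"rx":0,"ry":-0.004,"rz":0,"gripper":-0.3},{"tx":0.012,"ty":0,"tz":0.553,"rx":0,"ry":-0.004,"rz":0,"gripper":-0.3}]' && python3 -m inch '[{"tx":0,"ty":0,"tz":0,"rx":0,"ry":0,"rz":0,"gripper":-0.3},{"tx":0,"ty":0,"tz":0,"rx":0,"ry":0,"rz":0,"gripper":-0.3},{"tx":0,"ty":0,"tz":0,"rx":0,"ry":0,"rz":0,"gripper":-0.3},{"tx":0,"ty":0.03,"tz":0,"rx":0,"ry":0,"rz":0,"gripper":-0.3},{"tx":0,"ty":0.08,"tz":0,"rx":0,"ry":0,"rz":0,"gripper":-0.3},{"tx":0,"ty":0.12,"tz":0,"rx":0,"ry":0,"rz":0,"gripper":-0.3},{"tx":0,"ty":0.13,"tz":0,"rx":0,"ry":0,"rz":0,"gripper":-0.3},{"tx":0,"ty":0.13,"tz":0,"rx":0,"ry":0,"rz":0,"gripper":-0.3}]'
python3 - <<'E'
from cell import cams
import cv2,numpy as np
from look import *
s,c=look("w5");print(s["eef_pos"],plan(s,[656,225.7,225],Rjaw(-2.4)))
a=cams.camera("top")["pixels"][110:180,150:250,::-1];b=cams.camera("side")["pixels"][150:270,130:230,::-1]
o=np.zeros((600,800,3),np.uint8);o[:280,:400]=cv2.resize(a,None,fx=4,fy=4);o[280:600,:427]=cv2.resize(c["pixels"][:,:,::-1],(427,320));o[:440,440:800]=cv2.resize(b,(360,432))[:440] if 0 else np.vstack([cv2.resize(b,(360,432)),np.zeros((8,360,3),np.uint8)])
cv2.imwrite("pics/m5.png",o)
E
```

```text
t: 16.55
eef_pos: [656.1, 226.3, 250.8]
orientation: [-0.707, 0.707, -0.015, 0.014]
wrist_force: [0.9, -0.8, -3.9]
gripper_width: 44.0
t: 17.22
eef_pos: [655.4, 225.7, 222.7]
orientation: [-0.707, 0.707, -0.016, 0.014]
wrist_force: [-0.2, 0.5, -4.8]
gripper_width: 44.0
[655.37404755 225.65968004 222.65301239] (array([ 0.0031, -0.0117,  0.0003]), array([ 0.0002, -0.    , -0.0011]))
```

View pics/m5.png

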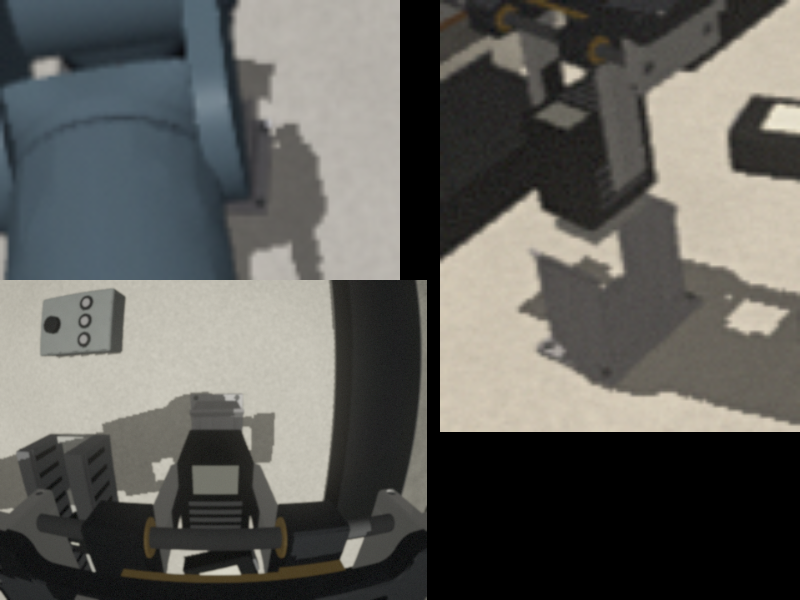

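The psu hangs over the cradle, aligned between the walls. Lowering in steps and watching the force.

```bash
python3 -m inch '[{"tx":0,"ty":0.03,"tz":0,"rx":0,"ry":0,"rz":0,"gripper":-0.3},{"tx":0,"ty":0.06,"tz":0,"rx":0,"ry":0,"rz":0,"gripper":-0.3},{"tx":0,"ty":0.09,"tz":0,"rx":0,"ry":0,"rz":0,"gripper":-0.3},{"tx":0,"ty":0.12,"tz":0,"rx":0,"ry":0,"rz":0,"gripper":-0.3},{"tx":0,"ty":0.15,"tz":0,"rx":0,"ry":0,"rz":0,"gripper":-0.3},{"tx":0,"ty":0.16,"tz":0,"rx":0,"ry":0,"rz":0,"gripper":-0.3},{"tx":0,"ty":0.16,"tz":0,"rx":0,"ry":0,"rz":0,"gripper":-0.3},{"tx":0,"ty":0.16,"tz":0,"rx":0,"ry":0,"rz":0,"gripper":-0.3}]'; python3 -m inch '[{"tx":0,"ty":0.02,"tz":0,"rx":0,"ry":0,"rz":0,"gripper":-0.3},{"tx":0,"ty":0.04,"tz":0,"rx":0,"ry":0,"rz":0,"gripper":-0.3},{"tx":0,"ty":0.06,"tz":0,"rx":0,"ry":0,"rz":0,"gripper":-0.3},{"tx":0,"ty":0.08,"tz":0,"rx":0,"ry":0,"rz":0,"gripper":-0.3},{"tx":0,"ty":0.1,"tz":0,"rx":0,"ry":0,"rz":0,"gripper":-0.3},{"tx":0,"ty":0.1,"tz":0,"rx":0,"ry":0,"rz":0,"gripper":-0.3},{"tx":0,"ty":0.1,"tz":0,"rx":0,"ry":0,"rz":0,"gripper":-0.3},{"tx":0,"ty":0.1,"tz":0,"rx":0,"ry":0,"rz":0,"gripper":-0.3}]'
```

```text
t: 18.03
eef_pos: [656.2, 225.9, 192.7]
orientation: [-0.707, 0.707, -0.015, 0.015]
wrist_force: [0.3, 0.2, -4.1]
gripper_width: 43.8
t: 18.7
eef_pos: [656.3, 225.9, 173.0]
orientation: [0.707, -0.707, 0.015, -0.015]
wrist_force: [0.4, -0.2, -4.2]
gripper_width: 43.7
```

```bash
python3 -m inch '[{"tx":0,"ty":0.02,"tz":0,"rx":0,"ry":0,"rz":0,"gripper":-0.3},{"tx":0,"ty":0.04,"tz":0,"rx":0,"ry":0,"rz":0,"gripper":-0.3},{"tx":0,"ty":0.06,"tz":0,"rx":0,"ry":0,"rz":0,"gripper":-0.3},{"tx":0,"ty":0.08,"tz":0,"rx":0,"ry":0,"rz":0,"gripper":-0.3},{"tx":0,"ty":0.1,"tz":0,"rx":0,"ry":0,"rz":0,"gripper":-0.3},{"tx":0,"ty":0.12,"tz":0,"rx":0,"ry":0,"rz":0,"gripper":-0.3},{"tx":0,"ty":0.12,"tz":0,"rx":0,"ry":0,"rz":0,"gripper":-0.3},{"tx":0,"ty":0.12,"tz":0,"rx":0,"ry":0,"rz":0,"gripper":-0.3}]'; python3 -m inch '[{"tx":0,"ty":0.01,"tz":0,"rx":0,"ry":0,"rz":0,"gripper":-0.3},{"tx":0,"ty":0.02,"tz":0,"rx":0,"ry":0,"rz":0,"gripper":-0.3},{"tx":0,"ty":0.025,"tz":0,"rx":0,"ry":0,"rz":0,"gripper":-0.3},{"tx":0,"ty":0.03,"tz":0,"rx":0,"ry":0,"rz":0,"gripper":-0.3},{"tx":0,"ty":0.035,"tz":0,"rx":0,"ry":0,"rz":0,"gripper":-0.3},{"tx":0,"ty":0.04,"tz":0,"rx":0,"ry":0,"rz":0,"gripper":-0.3},{"tx":0,"ty":0.04,"tz":0,"rx":0,"ry":0,"rz":0,"gripper":-0.3},{"tx":0,"ty":0.04,"tz":0,"rx":0,"ry":0,"rz":0,"gripper":-0.3}]'
```

```text
t: 19.37
eef_pos: [656.0, 225.8, 148.3]
orientation: [-0.707, 0.707, -0.015, 0.015]
wrist_force: [0.5, -0.8, -3.4]
gripper_width: 44.2
t: 20.03
eef_pos: [656.2, 225.9, 140.8]
orientation: [-0.707, 0.707, -0.015, 0.015]
wrist_force: [0.5, 0.5, -4.1]
gripper_width: 43.9
```

```bash
python3 -m inch '[{"tx":0,"ty":0.003,"tz":0,"rx":0,"ry":0,"rz":0,"gripper":-0.3},{"tx":0,"ty":0.006,"tz":0,"rx":0,"ry":0,"rz":0,"gripper":-0.3},{"tx":0,"ty":0.009,"tz":0,"rx":0,"ry":0,"rz":0,"gripper":-0.3},{"tx":0,"ty":0.012,"tz":0,"rx":0,"ry":0,"rz":0,"gripper":-0.3},{"tx":0,"ty":0.015,"tz":0,"rx":0,"ry":0,"rz":0,"gripper":-0.3},{"tx":0,"ty":0.018,"tz":0,"rx":0,"ry":0,"rz":0,"gripper":-0.3},{"tx":0,"ty":0.018,"tz":0,"rx":0,"ry":0,"rz":0,"gripper":-0.3},{"tx":0,"ty":0.018,"tz":0,"rx":0,"ry":0,"rz":0,"gripper":-0.3}]'
```

```text
t: 20.7
eef_pos: [656.2, 225.9, 137.2]
orientation: [-0.707, 0.707, -0.015, 0.015]
wrist_force: [-0.4, -0.1, -4.8]
gripper_width: 43.9
```

```bash
python3 -m inch '[{"tx":0,"ty":0.002,"tz":0,"rx":0,"ry":0,"rz":0,"gripper":-0.3},{"tx":0,"ty":0.004,"tz":0,"rx":0,"ry":0,"rz":0,"gripper":-0.3},{"tx":0,"ty":0.006,"tz":0,"rx":0,"ry":0,"rz":0,"gripper":-0.3},{"tx":0,"ty":0.007,"tz":0,"rx":0,"ry":0,"rz":0,"gripper":-0.3},{"tx":0,"ty":0.008,"tz":0,"rx":0,"ry":0,"rz":0,"gripper":-0.3},{"tx":0,"ty":0.008,"tz":0,"rx":0,"ry":0,"rz":0,"gripper":-0.3},{"tx":0,"ty":0.008,"tz":0,"rx":0,"ry":0,"rz":0,"gripper":-0.3},{"tx":0,"ty":0.008,"tz":0,"rx":0,"ry":0,"rz":0,"gripper":-0.3}]'
```

```text
t: 21.37
eef_pos: [656.4, 225.9, 137.1]
orientation: [-0.707, 0.707, -0.015, 0.015]
wrist_force: [-4.6, -0.9, 5.6]
gripper_width: 43.9
```

The foot touched down at the expected height (130.3 + 6). Releasing and rising.

```bash
python3 -m inch '[{"tx":0,"ty":0,"tz":0,"rx":0,"ry":0,"rz":0,"gripper":0},{"tx":0,"ty":0,"tz":0,"rx":0,"ry":0,"rz":0,"gripper":0.3},{"tx":0,"ty":0,"tz":0,"rx":0,"ry":0,"rz":0,"gripper":0.6},{"tx":0,"ty":0,"tz":0,"rx":0,"ry":0,"rz":0,"gripper":0.9},{"tx":0,"ty":0,"tz":0,"rx":0,"ry":0,"rz":0,"gripper":1},{"tx":0,"ty":0,"tz":0,"rx":0,"ry":0,"rz":0,"gripper":1},{"tx":0,"ty":0,"tz":0,"rx":0,"ry":0,"rz":0,"gripper":1},{"tx":0,"ty":0,"tz":0,"rx":0,"ry":0,"rz":0,"gripper":1}]' && python3 -m inch '[{"tx":0,"ty":-0.05,"tz":0,"rx":0,"ry":0,"rz":0,"gripper":1},{"tx":0,"ty":-0.15,"tz":0,"rx":0,"ry":0,"rz":0,"gripper":1},{"tx":0,"ty":-0.3,"tz":0,"rx":0,"ry":0,"rz":0,"gripper":1},{"tx":0,"ty":-0.45,"tz":0,"rx":0,"ry":0,"rz":0,"gripper":1},{"tx":0,"ty":-0.6,"tz":0,"rx":0,"ry":0,"rz":0,"gripper":1},{"tx":0,"ty":-0.75,"tz":0,"rx":0,"ry":0,"rz":0,"gripper":1},{"tx":0,"ty":-0.8,"tz":0,"rx":0,"ry":0,"rz":0,"gripper":1},{"tx":0,"ty":-0.8,"tz":0,"rx":0,"ry":0,"rz":0,"gripper":1}]' && python3 -m inch '[{"tx":0,"ty":0,"tz":-0.2,"rx":0,"ry":0,"rz":0,"gripper":1},{"tx":0,"ty":0,"tz":-0.4,"rx":0,"ry":0,"rz":0,"gripper":1},{"tx":0,"ty":0,"tz":-0.6,"rx":0,"ry":0,"rz":0,"gripper":1},{"tx":0,"ty":0,"tz":-0.8,"rx":0,"ry":0,"rz":0,"gripper":1},{"tx":0,"ty":0,"tz":-0.9,"rx":0,"ry":0,"rz":0,"gripper":1},{"tx":0,"ty":0,"tz":-0.9,"rx":0,"ry":0,"rz":0,"gripper":1},{"tx":0,"ty":0,"tz":-0.9,"rx":0,"ry":0,"rz":0,"gripper":1},{"tx":0,"ty":0,"tz":-0.9,"rx":0,"ry":0,"rz":0,"gripper":1}]'
python3 - <<'E'
from cell import cams
import cv2,numpy as np
from look import *
s,c=look("w6")
a=cams.camera("top")["pixels"][100:270,100:420,::-1];b=cams.camera("side")["pixels"][100:280,130:370,::-1]
o=np.zeros((600,800,3),np.uint8);o[:255,:480]=cv2.resize(a,(480,255));o[260:600,:453]=cv2.resize(b,(453,340));o[260:600,460:760]=cv2.resize(c["pixels"][0:150,190:322,::-1],(300,340))
cv2.imwrite("pics/m6.png",o)
E
```

```text
t: 22.03
eef_pos: [656.3, 225.9, 135.6]
orientation: [0.707, -0.707, 0.015, -0.015]
wrist_force: [0.4, -0.3, -0.4]
gripper_width: 90.1
t: 22.7
eef_pos: [657.6, 226.2, 300.4]
orientation: [0.707, -0.706, 0.012, -0.017]
wrist_force: [0.1, 0.3, -0.3]
gripper_width: 93.8
t: 23.37
eef_pos: [648.2, 46.8, 294.0]
orientation: [0.707, -0.707, 0.016, -0.014]
wrist_force: [0.4, -0.1, 0.4]
gripper_width: 93.8
```

View pics/m6.png

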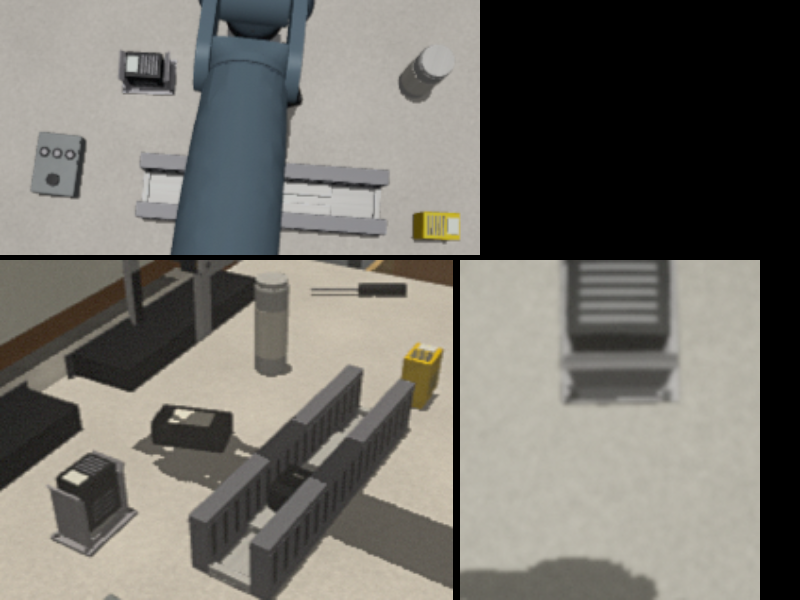

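The psu stands upright between the end walls, with its top just above the lips. The dimmer, spray can, brick, tester and yellow module are where they were. Handing in.

```bash
python3 -c "
from cell import manip,readout
print(manip.job_done(),readout.get_state()['t'])"
```

```text
the job is handed in; nothing more can be done
the job is handed in; nothing more can be done
```

The tall power module is home and upright in the service cradle, and I handed the job in at about 23.5 s of the 64 s allowed.

- **Slide and lift-off:** I gripped the module by its end faces and slid it about 93 mm to the open end on its own side (−y, about 157 mm from the track's middle). It lifted free with only its own weight, about 4–5 N, on the wrist.
- **Regrasp:** I stood it upright on clear bench at about (572, −105), let go, and took it again by its long sides. The gripper read 44 mm, which matches its width.
- **Seating:** It went down between the cradle walls with no side contact before touchdown. The foot landed at the expected height, 6 mm above its bench height, with about 6 N of contact. I then released and backed away.

**Last checks:** the final pictures show it upright between the two walls, with its top just above the lips. The spray can, brick, tester, yellow look-alike and the dimmer in the side view look unmoved, judged by eye. In the last top view the arm covered the dimmer and most of the brick.

The estimates of the cradle's centre differed by about 2 mm along its length. I took a middle value, which is within the 3 mm of play each side. No check failed.

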